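Load a bean jar into the empty bay of the gravity-feed display case through its flap

TASK

One bay of the cooled display case already holds a jar of beans. With your fingertips, slide the other jar along the loading shelf and in through the hanging flap of the bay that has no jar, far enough that it glides down to the stop, then draw back and let the flap swing shut behind it. Only push the jar, steadily: do not lift it, topple it or send it flying, and leave the stored jar and everything lying around where they are.

Things in the scene. Friction and masses are not known exactly. Their poses are not given: they have to be found in the camera images.
- case: fixed bar-top cooled display case, steel and aluminium, clear roof, divider and far side. Origin on the counter under the middle of the flap line; x points into the case, y left along the flap line, z up (offsets here in mm in these axes). Level steel loading shelf 70 above the counter, from its open front edge (x -150) to the flaps (x 0), 360 wide, with side rims 10 high, 4 thick
- mouth_left (a point): middle of the left mouth (seen from the robot), on the shelf's level in the flap's plane: case y 87. Mouth and bay 162 wide (y 6 to 168), mouth 81 high; a 12 wide post parts the two mouths. Behind each flap a slippery white glide runs level to x 25, then slopes down 20 degrees away from the flap to a rubber stop; a bay holds one jar
- mouth_right (a point): middle of the right mouth, in the same way: case y -87 (bay y -168 to -6). Above both mouths runs a lintel 12 deep (x -6 to 6), its underside 81 and top 89 above the shelf; the level clear roof behind it is as high
- flap_left (a joint): left flap: clear plate 156 wide, 3 thick, with an aluminium strip on its lower edge, about 45 g, hinged along its top 81 above the shelf, hanging to 3 above the shelf. 0 = hanging shut (a stop keeps it from swinging out towards the robot); grows to 1.5 rad as its lower edge swings inwards (case +x) and up. Falls shut by its weight in under a second when nothing is under it
- flap_right (a joint): right flap: the same in the right mouth
- jar: the jar to load: squat closed glass jar of beans with a plain metal lid, a cylinder 62 in diameter, 58 tall, about 0.24 kg, standing on the loading shelf. Origin at the centre of its underside, z up. Slides when pushed low with a few newtons; once its centre is pushed to about x 35 it tips onto the slope and glides to the stop by itself (centre then about x 103, 29 below the shelf, leaning 20 degrees)
- stock_jar: the jar already stored: the same shape, resting against the stop of one of the two glides (centre about 103 behind the flap line, leaning 20 degrees with the slope); which bay varies. Origin at the centre of its underside
- logger: small black temperature logger, a flat box 36 x 64 x 14 tall, lying on the clear roof over the other bay. Origin at its underside. Leave alone
- tube_cap: black cap of a bean tube, 33 in diameter, 22 tall, lying on the right front corner of the loading shelf. Origin at the centre of its underside. Leave alone
- dose_tube: closed glass bean tube, 33 in diameter, 125 tall, standing on the counter right of the case. Origin at its underside. Leave alone
- tamper: steel tamper, 58 in diameter, 82 tall, standing on the counter left of the case. Origin at its underside. Leave alone
- dosing_cup: open aluminium dosing cup, 58 in diameter, 50 tall, on the counter to the right. Origin at its underside. Leave alone
- portafilter: steel portafilter head, 68 in diameter, 40 tall, with a black handle reaching 180 from its centre along its -x, lying on the counter to the far right. Origin under the head. Leave alone

How it is judged:
By the outcome, as a careful person would: the job done as asked, in the order asked, and still so for the second after the job is handed in, with the robot touching nothing.
It also fails if it takes over 54 s, if anything falls off the work surface, if the arm or the gripper's body presses on something with over 40 N, if the wrist force passes 120 N, or if a joint passes its speed limit or range.

ROBOT

A 7-joint arm with a two-finger parallel gripper is mounted at the origin on the work surface. World frame = base frame: x ahead of the robot, y to its left, z up, the work surface at z = 0. Lengths are in mm, angles in degrees, forces in N, time in s.
With the tool pointing down it reaches from about 350 to 900 mm from the base axis. Payload 7.2 kg.
Tool frame: the origin (TCP) lies at the very end of the fingers, on their centre line; the grasp point (between the pads) lies 19 mm behind it; z points along the fingers, x is the direction in which the jaws open and shut, and the axes are right-handed (so a half turn about z gives the same grasp; the last joint's range is limited). The gripper opens to 85 mm and grips with 20 to 120 N. Pads are 22 mm wide; open, the fingers measure 114 mm over their backs; the gripper's body (76 mm by 85 mm) begins 54 mm behind the grasp point. The pads swing forward as they close: fully open they stand 13 mm farther back than shut.
Start: joints at [-69.053, 23.554, -0.728, 91.456, 0.321, 64.991, -4.71], TCP at [262.711, 567.109, 196.897] pointing down, gripper open.
Joint ranges: [-169.25, 169.25], [-16.82, 113.86], [-84.01, 82.57], [7.8, 145.47], [-59.2, 239.2], [7.22, 106.19], [-163.78, 163.78]. Speed limits (degrees/s): [136.94, 136.94, 172.46, 172.46, 180, 180, 180].

INTERFACE

Orientations are given as a 3x3 rotation matrix whose columns are the frame's x, y, z axes.
In Python, from plant import robot gives the robot as it stands.
- The arm moves only by the tool play_rows, never from a script. Its argument "series" is one flat list of numbers, 7 for each row, row after row: the turn, a rotation vector about the tool's x, y, z in degrees, then the shift along the tool's x, y, z in mm, then the opening, from 0 (shut) to 1 (fully open). A call has exactly 5 rows; each row shifts and turns the pose as measured when the row begins, along the tool's axes as they then stand; what a row does not reach is not made up. A row lasts 1/10 s, in which the tool goes at most 50 mm and 8.59 degrees, less where a joint would pass 70% of its speed; a pose out of reach is approached as far as the arm can. A call with a gripper value outside its range is refused whole. The fingers move at their own pace and stop on an object; "newtons" is the grip in N (left out, the last holds). Time passes only in rows, so rows that do not move let the fingers close, or fill a call up. It gives the time, the measured TCP pose, the force and the opening at its end, in the units of the state.
- robot.read_state(): the state, without advancing time (a new reading comes with each control period).
- robot.snapshot(name): name is "side" or "top" or "wrist"; returns a dict with "image" (400x640x3 uint8, blue, green, red), "camera_matrix" (3x3 intrinsics, pixels), "R" (3x3) and "t" (3): a world point X has camera coordinates R X + t; the wrist camera has in their place "hand_eye" (4x4, takes a point from camera to tool coordinates, whose origin is the TCP and whose axes are the tool frame's). Camera axes: x right, y down, z forward; pixel columns grow to the right and rows downward; lengths in mm; the calibration is good to about 2 mm. A picture is of the moment at which its call begins: read the wrist's pose just before it. There is no depth.
- robot.sign_off(): hands the job in, once; it reports no verdict.
The state is a dict: "time_s": time; "q": joint angles; "qd": joint speeds; "joint_torque": joint torques, N m; "ee_pos": TCP position; "orientation": TCP orientation; "wrist_force": force on the tool from outside, world axes, zero at the start; "torque": the same for the moment, N m; "width": finger opening in mm.
Only numpy, scipy, OpenCV 4.12 (cv2) and the standard library are available. Lean on these libraries where they do the work, as an engineer would, in place of code of your own. Each camera call takes 0.05 s, during which the arm holds its last target. There are 200 camera calls.

## Working session

There is one attempt and no reset: what is moved stays moved. The work goes in short steps, Python scripts to look and compute and a tool call to move; the robot and the scene stay as the last step left them, time stands still between calls to the robot, and variables do not carry over. Pictures are saved under pics/ and viewed, about 8 in all and at most 12, crops included, and the job is handed in when it is done.

Besides the shell and the picture viewer there is one more tool, called after ">>>" by a JSON object that holds its "method" and its "body", one argument or row to a line. play_rows: Moves the arm, as the interface text tells. Its arguments: {"type":"object","properties":{"series":{"type":"array","items":{"type":"number"}},"newtons":{"type":"number"}},"required":["series"]}

```bash
mkdir -p pics; ls; python3 - <<'E'
from plant import robot
import cv2,pickle
s=robot.read_state();print(s)
d={}
for n in("side","top"):
    c=robot.snapshot(n);d[n]=c;cv2.imwrite(f"pics/{n}0.png",c["image"]);print(n,c["camera_matrix"],c["R"],c["t"])
pickle.dump(d,open("c0.pkl","wb"))
E
```

```text
pics
{'time_s': 0.0, 'q': array([-69.05326843,  23.600756  ,  -0.72868349,  91.5046255 ,
         0.32150919,  64.99097619,  -4.70912677]), 'qd': array([ 0.04191133,  0.03061473, -0.03118287, -0.00747687,  0.02705566,
        0.2024829 ,  0.04220978]), 'joint_torque': array([-1.16233117e-03, -6.00644588e+01,  6.81640618e-01, -2.99407196e+01,
        1.37481451e-02,  1.07734007e-02, -1.20266685e-05]), 'ee_pos': array([262.50140726, 566.58233833, 196.0409427 ]), 'orientation': array([[ 4.20270802e-01,  9.07398546e-01, -5.76476521e-04],
       [ 9.07397244e-01, -4.20271179e-01, -1.54179952e-03],
       [-1.64130311e-03,  1.24880114e-04, -9.99998645e-01]]), 'wrist_force': array([-0.14388216,  0.26973058,  0.6619498 ]), 'torque': array([-0.00803781, -0.05814921, -0.03985623]), 'width': 85.4381260696412}
side [[395.36170657   0.         322.14997448]
 [  0.         395.36170657 199.4902383 ]
 [  0.           0.           1.        ]] [[ 0.98436737 -0.17523942  0.0176641 ]
 [-0.09000744 -0.58671726 -0.80477421]
 [ 0.151392    0.79060357 -0.59331818]] [-619.09502665   90.74322429 1002.35643278]
top [[415.28255458   0.         326.90696077]
 [  0.         415.28255458 200.18984025]
 [  0.           0.           1.        ]] [[ 0.00928814 -0.99989495 -0.01112739]
 [-0.98805755 -0.00746545 -0.15390436]
 [ 0.15380512  0.01242399 -0.98802309]] [ -47.03504047  621.51303139 1114.74172827]
```

View pics/side0.png

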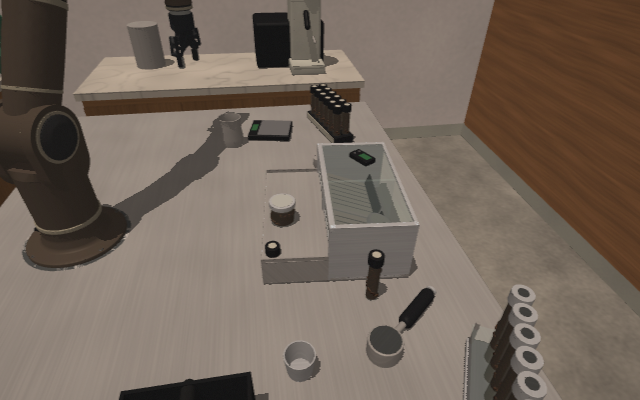

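View pics/top0.png

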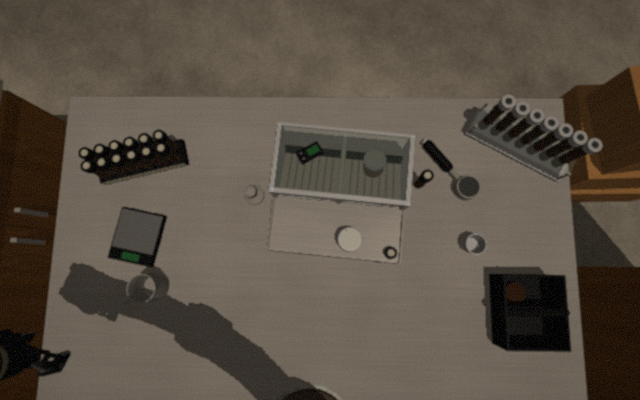

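The side view shows the case with the jar standing on the shelf at about (282,207), the cap at (272,248) and the case's front edge near column 325. The top view shows the jar at (349,239), the stored jar in the right bay at (375,161), and the logger over the left bay at (310,152). The target is therefore the left bay. I'll look closer for the corners.

```bash
python3 - <<'E'
import cv2,pickle
d=pickle.load(open("c0.pkl","rb"))
def crop(n,x,y,w,h,k):
    im=cv2.resize(d[n]["image"][y:y+h,x:x+w],None,fx=k,fy=k,interpolation=cv2.INTER_CUBIC)
    im=cv2.convertScaleAbs(im,alpha=1.5,beta=10)
    for u in range((x//20+1)*20,x+w,20): cv2.putText(im,str(u),(int((u-x)*k)-12,10),0,.35,(0,0,255));cv2.line(im,(int((u-x+.5)*k),12),(int((u-x+.5)*k),18),(0,0,255))
    for v in range((y//20+1)*20,y+h,20): cv2.putText(im,str(v),(0,int((v-y)*k)+4),0,.35,(0,0,255));cv2.line(im,(24,int((v-y+.5)*k)),(30,int((v-y+.5)*k)),(0,0,255))
    cv2.imwrite(f"pics/{n}_crop.png",im)
crop("top",255,115,190,155,3.8)
crop("side",250,135,180,155,3.8)
E
```

```text
(no output)
```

View pics/top_crop.png

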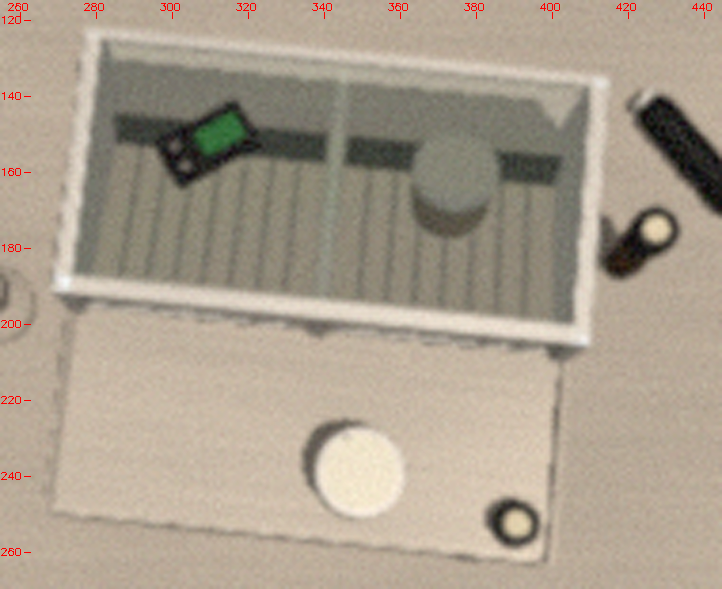

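View pics/side_crop.png

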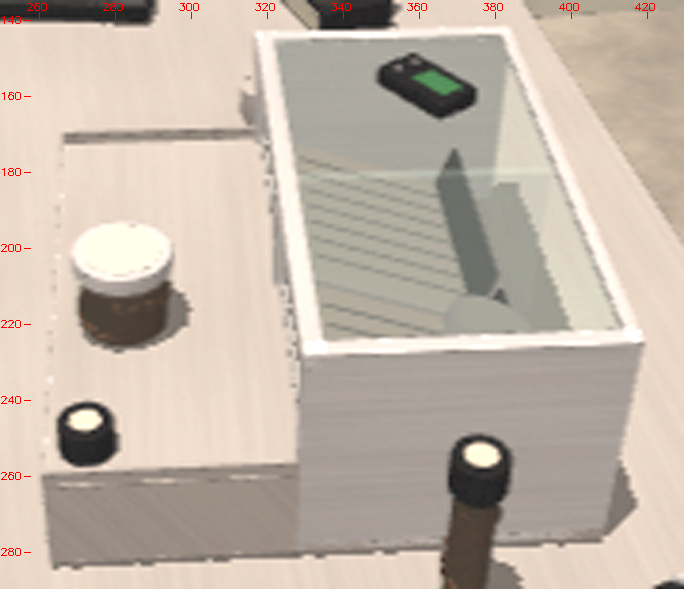

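Top view: shelf front corners are at (268.7,250) left and (399.2,263) right, the lintel top's front corners at (271.3,191.3) and (409,205.8), and the lid centre at (349.7,239.2). Side view: shelf front corners are at (267,171) and (261,260), the lintel corners at (319,144) and (331.6,227), and the lid centre at (282,201). I'll triangulate these now, masking the lids for accuracy.

```bash
cat > h.py <<'E'
import numpy as np,cv2
def P(c): return c["camera_matrix"]@np.c_[c["R"],c["t"]]
def tri(c1,p1,c2,p2):
    X=cv2.triangulatePoints(P(c1),P(c2),np.array(p1,float).reshape(2,1),np.array(p2,float).reshape(2,1))
    X=(X[:3]/X[3])[:,0]
    e=[np.linalg.norm((lambda q:q[:2]/q[2])(P(c)@np.r_[X,1])-p) for c,p in((c1,p1),(c2,p2))]
    return X,max(e)
def plane(c,p,z):
    r=c["R"].T@np.linalg.inv(c["camera_matrix"])@[p[0],p[1],1.]; o=-c["R"].T@c["t"]
    return o+r*(z-o[2])/r[2]
E
python3 - <<'E'
import pickle,numpy as np,cv2
from h import *
np.set_printoptions(precision=1,suppress=True)
d=pickle.load(open("c0.pkl","rb"));T,S=d["top"],d["side"]
def blob(c,x,y,w,h):
    g=c["image"][y:y+h,x:x+w].min(2);_,m=cv2.threshold(g,0,255,cv2.THRESH_OTSU)
    n,l,st,ce=cv2.connectedComponentsWithStats((g>int(g.max())*.86).astype(np.uint8));i=1+np.argmax(st[1:,4]);return ce[i]+[x,y],st[i]
lt,a=blob(T,330,220,40,40);ls,b=blob(S,266,190,33,20);print(lt,a,ls,b)
print("lid",tri(T,lt,S,(282.1,201.3)),tri(T,lt,S,ls),plane(T,lt,128),plane(S,(282.1,201.3),128))
for n,a,b,z in(("FL",(268.7,250),(267.1,171),70),("FR",(399.2,262.9),(261,260),70),("LL",(271.3,191.3),(319,144.2),159),("LR",(409,205.8),(331.6,227.1),159)):
    print(n,*tri(T,a,S,b),plane(T,a,z),plane(S,b,z))
E
```

```text
[349.8 239.2] [  9   8  23  23 405] [281.4 200.5] [  2   3  27  16 319]
lid (array([ 510.9, -102.6,  124.8]), np.float64(1.0078922328866744)) (array([ 510.1, -102.5,  127.1]), np.float64(0.7038177493396325)) [ 508.6 -102.4  128. ] [ 513.  -106.8  128. ]
FL [484.9 113.   75.8] 1.5143663971291514 [481.2 113.8  70. ] [489.4 122.6  70. ]
FR [ 451.7 -236.5   74.7] 0.8936249690491719 [ 450.  -237.2   70. ] [ 453.5 -231.7   70. ]
LL [630.6  98.3 157.7] 1.5583756214219064 [626.4  98.3 159. ] [634.6  96.8 159. ]
LR [ 596.2 -250.6  158.4] 2.2986586625702206 [ 591.9 -250.   159. ] [ 600.8 -250.9  159. ]
```

```bash
cat >> h.py <<'E'
from scipy.spatial.transform import Rotation as Ro
yaw=np.radians(-5.5); CX=np.array([np.cos(yaw),np.sin(yaw),0]);CY=np.array([-np.sin(yaw),np.cos(yaw),0]);O=np.array([618.5,-76.4,0])
def case(x,y,z): return O+x*CX+y*CY+np.array([0,0,z])   # z above counter
def incase(p): p=np.asarray(p)-O; return np.array([p@CX,p@CY,p[2]])
def Rt(t): # tool tilted t deg from vertical, towards case x
    t=np.radians(t); z=np.sin(t)*CX-np.cos(t)*np.array([0,0,1]); return np.c_[CY,np.cross(z,CY),z]
def plan(s,p,R,n,op):
    p0,R0=np.array(s["ee_pos"]),np.array(s["orientation"]); rv=Ro.from_matrix(R0.T@R).as_rotvec(); out=[]
    print("rv",np.degrees(rv).round(1),"d",(p-p0).round(1),"per row",round(np.linalg.norm(p-p0)/n,1),round(np.degrees(np.linalg.norm(rv))/n,2))
    for k in range(n):
        Rk=R0@Ro.from_rotvec(rv*k/n).as_matrix()
        out+=[*(np.degrees(rv)/n).round(2),*(Rk.T@((p-p0)/n)).round(1),op]
        if k%5==4 or k==n-1: print([float(v) for v in out]); out=[]
def show(s): print("t",round(s["time_s"],2),"case",incase(s["ee_pos"]).round(1),"q",np.round(s["q"],1),"F",np.round(s["wrist_force"],1),"w",round(s["width"],1),"R",np.round(s["orientation"].T@Rt(0),2).tolist())
E
python3 - <<'E'
from h import *
from plant import robot
s=robot.read_state();show(s)
plan(s,case(-170,-36,190),Rt(45),15,1)
E
```

```text
t 0.1 case [-416.   606.   196.1] q [-69.1  23.6  -0.7  91.5   0.3  65.   -4.7] F [ 0.1 -0.4  0.4] w 85.3 R [[0.94, 0.33, 0.0], [-0.33, 0.94, -0.0], [-0.0, -0.0, 1.0]]
rv [-44.6   7.7 -18.3] d [ 183.3 -662.6   -6.1] per row 45.8 3.25
[-2.97, 0.51, -1.22, -34.9, 29.7, 0.5, 1.0, -2.97, 0.51, -1.22, -35.6, 28.8, 1.7, 1.0, -2.97, 0.51, -1.22, -36.2, 28.0, 2.8, 1.0, -2.97, 0.51, -1.22, -36.8, 27.0, 3.9, 1.0, -2.97, 0.51, -1.22, -37.4, 26.0, 5.0, 1.0]
[-2.97, 0.51, -1.22, -38.0, 24.9, 5.9, 1.0, -2.97, 0.51, -1.22, -38.6, 23.8, 6.9, 1.0, -2.97, 0.51, -1.22, -39.1, 22.6, 7.7, 1.0, -2.97, 0.51, -1.22, -39.7, 21.3, 8.5, 1.0, -2.97, 0.51, -1.22, -40.2, 20.0, 9.2, 1.0]
[-2.97, 0.51, -1.22, -40.7, 18.6, 9.9, 1.0, -2.97, 0.51, -1.22, -41.2, 17.2, 10.4, 1.0, -2.97, 0.51, -1.22, -41.6, 15.8, 10.9, 1.0, -2.97, 0.51, -1.22, -42.0, 14.3, 11.3, 1.0, -2.97, 0.51, -1.22, -42.4, 12.8, 11.6, 1.0]
```

>>> {"method": "play_rows", "body": {
  "series": [-3,0.5,-1.2,-35,30,0.5,1,-3,0.5,-1.2,-36,29,2,1,-3,0.5,-1.2,-36,28,3,1,-3,0.5,-1.2,-37,27,4,1,-3,0.5,-1.2,-37,26,5,1]
}}

```text
time_s: 0.6
ee_pos: [324.7, 342.2, 190.1]
orientation: [[0.31, 0.914, 0.261], [0.95, -0.305, -0.06], [0.025, 0.267, -0.964]]
wrist_force: [0.3, -0.1, 0.9]
width: 85.3
```

>>> {"method": "play_rows", "body": {
  "series": [-3,0.5,-1.2,-38,25,6,1,-3,0.5,-1.2,-39,24,7,1,-3,0.5,-1.2,-39,23,8,1,-3,0.5,-1.2,-40,21,8.5,1,-3,0.5,-1.2,-40,20,9,1]
}}

```text
time_s: 1.1
ee_pos: [388.7, 112.3, 189.4]
orientation: [[0.194, 0.837, 0.511], [0.981, -0.177, -0.082], [0.022, 0.518, -0.855]]
wrist_force: [0.9, -0.0, 1.8]
width: 86.0
```

```bash
python3 - <<'E'
from h import *
from plant import robot
s=robot.read_state();show(s)
plan(s,case(-170,-36,190),Rt(45),10,1)
E
```

```text
t 1.1 case [-246.9  165.8  189.4] q [-59.  -13.6   8.8 142.3  44.3  43.1  -2.8] F [ 0.9 -0.   1.8] w 86.0 R [[0.99, 0.1, -0.02], [-0.1, 0.85, -0.52], [-0.03, 0.52, 0.86]]
rv [-13.7   2.5  -5.3] d [  57.2 -208.3    0.6] per row 21.6 1.49
[-1.37, 0.25, -0.53, -19.3, 8.5, 4.6, 1.0, -1.37, 0.25, -0.53, -19.4, 8.2, 4.7, 1.0, -1.37, 0.25, -0.53, -19.5, 7.9, 4.8, 1.0, -1.37, 0.25, -0.53, -19.6, 7.6, 4.9, 1.0, -1.37, 0.25, -0.53, -19.7, 7.3, 5.0, 1.0]
[-1.37, 0.25, -0.53, -19.8, 7.0, 5.1, 1.0, -1.37, 0.25, -0.53, -19.9, 6.7, 5.2, 1.0, -1.37, 0.25, -0.53, -19.9, 6.4, 5.2, 1.0, -1.37, 0.25, -0.53, -20.0, 6.1, 5.3, 1.0, -1.37, 0.25, -0.53, -20.1, 5.8, 5.3, 1.0]
```

```bash
python3 - <<'E'
from h import *
from plant import robot
s=robot.read_state();
plan(s,case(-120,-36,230),Rt(20),10,1)
E
```

```text
rv [11.2  1.3 -5.7] d [ 106.9 -213.1   40.6] per row 24.2 1.27
[1.12, 0.13, -0.57, -18.7, 14.8, 3.7, 1.0, 1.12, 0.13, -0.57, -18.9, 14.7, 3.4, 1.0, 1.12, 0.13, -0.57, -19.0, 14.6, 3.1, 1.0, 1.12, 0.13, -0.57, -19.2, 14.5, 2.8, 1.0, 1.12, 0.13, -0.57, -19.3, 14.3, 2.4, 1.0]
[1.12, 0.13, -0.57, -19.5, 14.2, 2.1, 1.0, 1.12, 0.13, -0.57, -19.6, 14.0, 1.8, 1.0, 1.12, 0.13, -0.57, -19.8, 13.8, 1.5, 1.0, 1.12, 0.13, -0.57, -19.9, 13.7, 1.1, 1.0, 1.12, 0.13, -0.57, -20.0, 13.5, 0.8, 1.0]
```

>>> {"method": "play_rows", "body": {
  "series": [1.1,0.1,-0.6,-19,15,3.5,1,1.1,0.1,-0.6,-19,15,3.5,1,1.1,0.1,-0.6,-19,14.5,3,1,1.1,0.1,-0.6,-19,14.5,3,1,1.1,0.1,-0.6,-19,14.5,2.5,1]
}}

```text
time_s: 1.6
ee_pos: [439.8, -3.4, 208.0]
orientation: [[0.142, 0.893, 0.427], [0.99, -0.129, -0.058], [0.003, 0.431, -0.902]]
wrist_force: [0.3, 0.0, -0.3]
width: 85.1
```

>>> {"method": "play_rows", "body": {
  "series": [1.1,0.1,-0.6,-19.5,14,2,1,1.1,0.1,-0.6,-19.5,14,2,1,1.1,0.1,-0.6,-20,14,1.5,1,1.1,0.1,-0.6,-20,13.5,1,1,1.1,0.1,-0.6,-20,13.5,1,1]
}}

```text
time_s: 2.1
ee_pos: [493.7, -116.3, 228.9]
orientation: [[0.091, 0.937, 0.337], [0.996, -0.083, -0.037], [-0.007, 0.339, -0.941]]
wrist_force: [-0.7, 0.2, -0.3]
width: 85.4
```

```bash
python3 - <<'E'
from h import *
from plant import robot
import cv2
s=robot.read_state();show(s)
c=robot.snapshot("side");cv2.imwrite("pics/side1.png",c["image"])
E
```

```text
t 2.1 case [-120.4  -51.7  228.9] q [-56.2 -11.3  59.  124.4  15.5  42.4  79.2] F [-0.7  0.2 -0.3] w 85.4 R [[1.0, -0.0, 0.01], [0.01, 0.94, -0.34], [-0.0, 0.34, 0.94]]
```

View pics/side1.png

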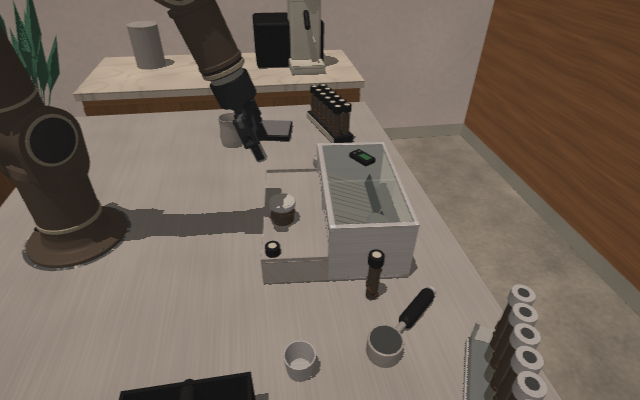

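The gripper hangs over the shelf in front of the jar, with its tips near (258,157), which matches the reported pose. I'll centre it over the jar and go down around it with the jaws open.

```bash
python3 - <<'E'
from h import *
from plant import robot
s=robot.read_state();
plan(s,case(-100,-37,150),Rt(20),5,1)
s["ee_pos"]=case(-100,-37,150);s["orientation"]=Rt(20)
plan(s,case(-100,-37,82),Rt(20),8,1)
E
```

```text
rv [-0.   0.4  0.2] d [ 19.4  17.3 -80.7] per row 17.0 0.09
[-0.01, 0.08, 0.04, 3.9, -2.2, 16.3, 1.0, -0.01, 0.08, 0.04, 3.9, -2.2, 16.4, 1.0, -0.01, 0.08, 0.04, 3.9, -2.2, 16.4, 1.0, -0.01, 0.08, 0.04, 3.9, -2.2, 16.4, 1.0, -0.01, 0.08, 0.04, 3.8, -2.2, 16.4, 1.0]
rv [0. 0. 0.] d [  0.   0. -68.] per row 8.5 0.0
[0.0, 0.0, 0.0, 0.0, -2.9, 8.0, 1.0, 0.0, 0.0, 0.0, 0.0, -2.9, 8.0, 1.0, 0.0, 0.0, 0.0, 0.0, -2.9, 8.0, 1.0, 0.0, 0.0, 0.0, 0.0, -2.9, 8.0, 1.0, 0.0, 0.0, 0.0, 0.0, -2.9, 8.0, 1.0]
[0.0, 0.0, 0.0, 0.0, -2.9, 8.0, 1.0, 0.0, 0.0, 0.0, 0.0, -2.9, 8.0, 1.0, 0.0, 0.0, 0.0, 0.0, -2.9, 8.0, 1.0]
```

>>> {"method": "play_rows", "body": {
  "series": [0,0.1,0,4,-2.2,16,1,0,0.1,0,4,-2.2,16,1,0,0.1,0,4,-2.2,16,1,0,0,0,4,-2.2,16,1,0,0,0,1,-1,4,1]
}}

```text
time_s: 2.65
ee_pos: [510.5, -104.2, 168.7]
orientation: [[0.092, 0.936, 0.34], [0.996, -0.088, -0.029], [0.002, 0.342, -0.94]]
wrist_force: [0.2, -0.8, 0.1]
width: 85.3
```

>>> {"method": "play_rows", "body": {
  "series": [0,0,0,0,0,0,1,0,0,0,0,0,0,1,0,0,0,0,0,0,1,0,0,0,0,0,0,1,0,0,0,0,0,0,1]
}}

```text
time_s: 3.15
ee_pos: [509.4, -104.4, 168.3]
orientation: [[0.093, 0.936, 0.339], [0.996, -0.089, -0.029], [0.003, 0.34, -0.94]]
wrist_force: [-0.2, 0.3, 0.5]
width: 85.1
```

```bash
python3 - <<'E'
from h import *
from plant import robot
import cv2
s=robot.read_state();show(s);print(Ro.from_matrix(Rt(20).T@s["orientation"]).as_rotvec(degrees=True))
plan(s,case(-100,-37,82),Rt(20),8,1)
c=robot.snapshot("wrist");cv2.imwrite("pics/w1.png",c["image"]);print(c["hand_eye"].round(2),c["camera_matrix"].round(1))
E
```

```text
t 3.15 case [-105.9  -38.4  168.3] q [-62.6   5.8  76.2 128.1 -15.8  31.6 109.2] F [-0.2  0.3  0.5] w 85.1 R [[1.0, -0.0, -0.0], [0.0, 0.94, -0.34], [0.0, 0.34, 0.94]]
[ 0.12873686  0.19130064 -0.08898648]
rv [-0.1 -0.2  0.1] d [  6.    0.8 -86.3] per row 10.8 0.03
[-0.02, -0.02, 0.01, 0.1, -3.0, 10.4, 1.0, -0.02, -0.02, 0.01, 0.1, -3.0, 10.4, 1.0, -0.02, -0.02, 0.01, 0.1, -3.0, 10.4, 1.0, -0.02, -0.02, 0.01, 0.2, -3.0, 10.4, 1.0, -0.02, -0.02, 0.01, 0.2, -3.0, 10.4, 1.0]
[-0.02, -0.02, 0.01, 0.2, -3.0, 10.4, 1.0, -0.02, -0.02, 0.01, 0.2, -3.0, 10.4, 1.0, -0.02, -0.02, 0.01, 0.2, -3.0, 10.4, 1.0]
[[   1.      0.      0.      0.41]
 [  -0.      0.96    0.27  -66.17]
 [  -0.     -0.27    0.96 -177.62]
 [   0.      0.      0.      1.  ]] [[280.4   0.  316.1]
 [  0.  280.4 199.7]
 [  0.    0.    1. ]]
```

View pics/w1.png

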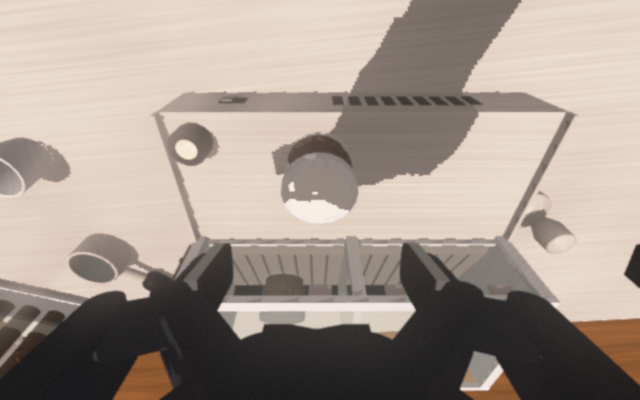

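The lid is at (320,188), centred between the fingertips at columns 215 and 425. However, joint 3 has wandered to 76°, close to its limit, because my first path passed too near the base. I'll swing back left close in, then return on a wider arc.

```bash
python3 - <<'E'
from h import *
from plant import robot
s=robot.read_state();show(s)
plan(s,np.array([250,350,240]),Rt(0),15,1)
E
```

```text
t 3.2 case [-105.8  -38.3  168.3] q [-62.6   5.8  76.2 128.1 -15.8  31.6 109.3] F [-0.6  0.2 -0.1] w 85.4 R [[1.0, -0.0, -0.0], [0.0, 0.94, -0.34], [0.0, 0.34, 0.94]]
rv [19.9 -0.2  0.1] d [-259.5  454.4   71.7] per row 35.2 1.32
[1.32, -0.01, 0.01, 28.6, -17.3, -11.2, 1.0, 1.32, -0.01, 0.01, 28.6, -17.5, -10.8, 1.0, 1.32, -0.01, 0.01, 28.6, -17.8, -10.4, 1.0, 1.32, -0.01, 0.01, 28.5, -18.0, -10.0, 1.0, 1.32, -0.01, 0.01, 28.5, -18.2, -9.6, 1.0]
[1.32, -0.01, 0.01, 28.5, -18.5, -9.2, 1.0, 1.32, -0.01, 0.01, 28.5, -18.7, -8.8, 1.0, 1.32, -0.01, 0.01, 28.5, -18.9, -8.4, 1.0, 1.32, -0.01, 0.01, 28.5, -19.1, -7.9, 1.0, 1.32, -0.01, 0.01, 28.5, -19.2, -7.5, 1.0]
[1.32, -0.01, 0.01, 28.5, -19.4, -7.0, 1.0, 1.32, -0.01, 0.01, 28.5, -19.6, -6.6, 1.0, 1.32, -0.01, 0.01, 28.5, -19.7, -6.1, 1.0, 1.32, -0.01, 0.01, 28.5, -19.9, -5.7, 1.0, 1.32, -0.01, 0.01, 28.5, -20.0, -5.2, 1.0]
```

>>> {"method": "play_rows", "body": {
  "series": [1.3,0,0,28,-17,-14,1,1.3,0,0,28,-17,-12,1,1.3,0,0,28,-18,-11,1,1.3,0,0,28,-18,-10,1,1.3,0,0,28,-18,-10,1]
}}

```text
time_s: 3.7
ee_pos: [432.0, 18.8, 189.7]
orientation: [[0.095, 0.968, 0.233], [0.995, -0.096, -0.008], [0.015, 0.233, -0.972]]
wrist_force: [0.6, 0.3, -0.5]
width: 85.5
```

>>> {"method": "play_rows", "body": {
  "series": [1.3,0,0,28,-18,-9,1,1.3,0,0,28,-18,-9,1,1.3,0,0,28,-19,-8,1,1.3,0,0,28,-19,-8,1,1.3,0,0,28,-19,-7,1]
}}

```text
time_s: 4.2
ee_pos: [343.5, 172.3, 218.5]
orientation: [[0.097, 0.988, 0.123], [0.995, -0.099, 0.01], [0.022, 0.121, -0.992]]
wrist_force: [1.9, -0.6, 0.2]
width: 85.4
```

```bash
python3 - <<'E'
from h import *
from plant import robot
s=robot.read_state();show(s);print(s["ee_pos"])
plan(s,np.array([250,380,240]),Rt(0),10,1)
E
```

```text
t 4.2 case [-297.6  221.2  218.5] q [-70.9 -10.3  29.4 126.3  11.   57.5  37.1] F [ 1.9 -0.6  0.2] w 85.4 R [[1.0, 0.0, -0.02], [-0.0, 0.99, -0.12], [0.02, 0.12, 0.99]]
[343.46742945 172.3404751  218.49025154]
rv [ 7.  -1.2 -0.2] d [-93.5 207.7  21.5] per row 22.9 0.71
[0.7, -0.12, -0.02, 19.8, -11.0, -3.1, 1.0, 0.7, -0.12, -0.02, 19.8, -11.1, -3.0, 1.0, 0.7, -0.12, -0.02, 19.8, -11.1, -2.9, 1.0, 0.7, -0.12, -0.02, 19.8, -11.1, -2.8, 1.0, 0.7, -0.12, -0.02, 19.8, -11.2, -2.7, 1.0]
[0.7, -0.12, -0.02, 19.8, -11.2, -2.6, 1.0, 0.7, -0.12, -0.02, 19.8, -11.2, -2.5, 1.0, 0.7, -0.12, -0.02, 19.8, -11.2, -2.4, 1.0, 0.7, -0.12, -0.02, 19.8, -11.3, -2.3, 1.0, 0.7, -0.12, -0.02, 19.8, -11.3, -2.2, 1.0]
```

>>> {"method": "play_rows", "body": {
  "series": [1.4,-0.2,0,40,-22,-6,1,1.4,-0.2,0,40,-22,-6,1,1.4,-0.2,0,40,-22,-6,1,1.4,-0.2,0,40,-22,-5,1,1.4,-0.2,0,40,-22,-5,1]
}}

```text
time_s: 4.7
ee_pos: [248.6, 388.8, 245.2]
orientation: [[0.103, 0.995, -0.003], [0.995, -0.103, 0.011], [0.01, -0.004, -1.0]]
wrist_force: [1.7, -0.4, 0.0]
width: 85.6
```

```bash
python3 - <<'E'
from h import *
from plant import robot
s=robot.read_state();show(s);print(s["ee_pos"])
plan(s,np.array([370,520,260]),Rt(0),5,1)
s["ee_pos"]=np.array([370,520,260]);s["orientation"]=Rt(0)
plan(s,np.array([590,260,260]),Rt(0),9,1)
s["ee_pos"]=np.array([590,260,260])
plan(s,np.array([620,0,260]),Rt(0),6,1)
E
```

```text
t 4.7 case [-412.8  427.6  245.2] q [-81.3   4.   19.5 110.6  -2.   65.2  23.1] F [ 1.7 -0.4  0. ] w 85.6 R [[1.0, 0.01, -0.01], [-0.01, 1.0, 0.0], [0.01, -0.0, 1.0]]
[248.60461592 388.83543713 245.2420971 ]
rv [-0.2 -0.6 -0.4] d [121.4 131.2  14.8] per row 35.9 0.15
[-0.05, -0.12, -0.08, 28.6, 21.4, -2.7, 1.0, -0.05, -0.12, -0.08, 28.6, 21.5, -2.8, 1.0, -0.05, -0.12, -0.08, 28.5, 21.5, -2.8, 1.0, -0.05, -0.12, -0.08, 28.5, 21.6, -2.9, 1.0, -0.05, -0.12, -0.08, 28.5, 21.6, -2.9, 1.0]
rv [0. 0. 0.] d [ 220 -260    0] per row 37.8 0.0
[0.0, 0.0, 0.0, -26.4, 27.1, 0.0, 1.0, 0.0, 0.0, 0.0, -26.4, 27.1, 0.0, 1.0, 0.0, 0.0, 0.0, -26.4, 27.1, 0.0, 1.0, 0.0, 0.0, 0.0, -26.4, 27.1, 0.0, 1.0, 0.0, 0.0, 0.0, -26.4, 27.1, 0.0, 1.0]
[0.0, 0.0, 0.0, -26.4, 27.1, 0.0, 1.0, 0.0, 0.0, 0.0, -26.4, 27.1, 0.0, 1.0, 0.0, 0.0, 0.0, -26.4, 27.1, 0.0, 1.0, 0.0, 0.0, 0.0, -26.4, 27.1, 0.0, 1.0]
rv [0. 0. 0.] d [  30 -260    0] per row 43.6 0.0
[0.0, 0.0, 0.0, -42.7, 9.1, 0.0, 1.0, 0.0, 0.0, 0.0, -42.7, 9.1, 0.0, 1.0, 0.0, 0.0, 0.0, -42.7, 9.1, 0.0, 1.0, 0.0, 0.0, 0.0, -42.7, 9.1, 0.0, 1.0, 0.0, 0.0, 0.0, -42.7, 9.1, 0.0, 1.0]
[0.0, 0.0, 0.0, -42.7, 9.1, 0.0, 1.0]
```

>>> {"method": "play_rows", "body": {
  "series": [0,0,0,28,21,-3,1,0,0,0,28,21,-3,1,0,0,0,28,21,-3,1,0,0,0,28,21,-3,1,0,0,0,28,21,-3,1]
}}

```text
time_s: 5.2
ee_pos: [363.7, 528.2, 262.6]
orientation: [[0.09, 0.996, -0.005], [0.996, -0.09, 0.014], [0.013, -0.006, -1.0]]
wrist_force: [0.1, 0.8, -0.6]
width: 85.3
```

>>> {"method": "play_rows", "body": {
  "series": [0,0,0,-22,31,0,1,0,0,0,-24,29,0,1,0,0,0,-26,27,0,1,0,0,0,-27,26,0,1,0,0,0,-28,25,0,1]
}}

```text
time_s: 5.7
ee_pos: [492.6, 395.1, 257.0]
orientation: [[0.078, 0.997, -0.004], [0.997, -0.078, 0.013], [0.012, -0.005, -1.0]]
wrist_force: [0.5, 0.0, -0.7]
width: 85.4
```

>>> {"method": "play_rows", "body": {
  "series": [0,0,0,-30,23,0,1,0,0,0,-32,21,0,1,0,0,0,-34,18,0,1,0,0,0,-36,14,0,1,0,0,0,-37,12,0,1]
}}

```text
time_s: 6.2
ee_pos: [571.7, 212.6, 254.9]
orientation: [[0.078, 0.997, -0.001], [0.997, -0.078, 0.012], [0.012, -0.002, -1.0]]
wrist_force: [0.4, 1.0, 0.0]
width: 85.4
```

```bash
python3 - <<'E'
from h import *
from plant import robot
s=robot.read_state();show(s);print(s["ee_pos"])
E
```

```text
t 6.2 case [-74.2 283.2 254.9] q [-45.3  20.7  28.3  90.8 -10.9  71.   70.5] F [0.4 1.  0. ] w 85.4 R [[1.0, -0.02, -0.01], [0.02, 1.0, 0.0], [0.01, -0.0, 1.0]]
[571.74154038 212.57574517 254.8950051 ]
```

>>> {"method": "play_rows", "body": {
  "series": [0,0,0,-40,13,0,1,0,0,0,-40,12,0,1,0,0,0,-40,10,0,1,0,0,0,-40,8,0,1,0,0,0,-40,6,0,1]
}}

```text
time_s: 6.7
ee_pos: [606.6, 0.8, 253.6]
orientation: [[0.078, 0.997, 0.002], [0.997, -0.078, 0.011], [0.012, 0.001, -1.0]]
wrist_force: [-0.0, 1.0, -0.2]
width: 85.1
```

```bash
python3 - <<'E'
from h import *
from plant import robot
s=robot.read_state();show(s);print(s["ee_pos"])
plan(s,case(-100,-37,180),Rt(10),8,1)
E
```

```text
t 6.7 case [-19.2  75.7 253.6] q [-27.8  20.8  32.1  91.6 -12.3  70.9  92.2] F [-0.   1.  -0.2] w 85.1 R [[1.0, -0.02, -0.01], [0.02, 1.0, -0.0], [0.01, 0.0, 1.0]]
[606.61644276   0.83155441 253.59365603]
rv [-9.9 -0.8  1. ] d [ -91.2 -104.5  -73.6] per row 19.6 1.25
[-1.24, -0.09, 0.12, -14.0, -10.4, 9.0, 1.0, -1.24, -0.09, 0.12, -14.0, -10.5, 8.8, 1.0, -1.24, -0.09, 0.12, -14.0, -10.7, 8.6, 1.0, -1.24, -0.09, 0.12, -14.0, -10.8, 8.4, 1.0, -1.24, -0.09, 0.12, -14.0, -11.0, 8.2, 1.0]
[-1.24, -0.09, 0.12, -14.1, -11.1, 8.0, 1.0, -1.24, -0.09, 0.12, -14.1, -11.3, 7.8, 1.0, -1.24, -0.09, 0.12, -14.1, -11.4, 7.5, 1.0]
```

>>> {"method": "play_rows", "body": {
  "series": [-1.2,0,0.1,-14,-10.5,6,1,-1.2,0,0.1,-14,-10.5,7,1,-1.2,0,0.1,-14,-10.5,9,1,-1.2,0,0.1,-14,-11,9,1,-1.2,0,0.1,-14,-11,9,1]
}}

```text
time_s: 7.2
ee_pos: [549.9, -75.7, 211.4]
orientation: [[0.098, 0.988, 0.116], [0.995, -0.098, -0.003], [0.008, 0.116, -0.993]]
wrist_force: [0.1, 0.2, -0.7]
width: 85.6
```

>>> {"method": "play_rows", "body": {
  "series": [-1.2,0,0.1,-14,-11,9,1,-1.2,0,0.1,-14,-11,8,1,-1,0,0,-10,-7,5,1,0,0,0,0,0,0,1,0,0,0,0,0,0,1]
}}

```text
time_s: 7.7
ee_pos: [516.9, -114.3, 185.0]
orientation: [[0.106, 0.978, 0.178], [0.994, -0.106, -0.01], [0.009, 0.178, -0.984]]
wrist_force: [0.4, 0.4, -0.2]
width: 85.5
```

```bash
python3 - <<'E'
from h import *
from plant import robot
import cv2
s=robot.read_state();show(s);print(s["ee_pos"])
c=robot.snapshot("wrist")
# lid: cast the earlier eyeballed method on new picture
H=c["hand_eye"];Rw=s["orientation"]@H[:3,:3];tw=s["orientation"]@H[:3,3]+s["ee_pos"]
w=dict(camera_matrix=c["camera_matrix"],R=Rw.T,t=-Rw.T@tw)
print("lid expected px",(lambda q:q[:2]/q[2])(P(w)@np.r_[case(-104.6,-36.3,128),1]))
cv2.imwrite("pics/w2.png",c["image"])
plan(s,case(-101,-37,84),Rt(12),8,1)
import pickle;pickle.dump(w,open("w2.pkl","wb"))
E
```

```text
t 7.7 case [-97.5 -47.5 185. ] q [-23.2   8.9  35.1 116.3  -9.   46.6 100.6] F [ 0.4  0.4 -0.2] w 85.5 R [[1.0, 0.01, -0.01], [-0.01, 0.98, -0.18], [0.01, 0.18, 0.98]]
[ 516.94315936 -114.29494208  184.98849784]
lid expected px [327.87782455 182.48422409]
rv [-1.7 -0.4 -0.7] d [  -2.5   10.7 -101. ] per row 12.7 0.24
[-0.22, -0.05, -0.09, 1.2, -2.7, 12.4, 1.0, -0.22, -0.05, -0.09, 1.2, -2.7, 12.3, 1.0, -0.22, -0.05, -0.09, 1.2, -2.8, 12.3, 1.0, -0.22, -0.05, -0.09, 1.2, -2.8, 12.3, 1.0, -0.22, -0.05, -0.09, 1.2, -2.9, 12.3, 1.0]
[-0.22, -0.05, -0.09, 1.3, -2.9, 12.3, 1.0, -0.22, -0.05, -0.09, 1.3, -3.0, 12.3, 1.0, -0.22, -0.05, -0.09, 1.3, -3.0, 12.3, 1.0]
```

View pics/w2.png

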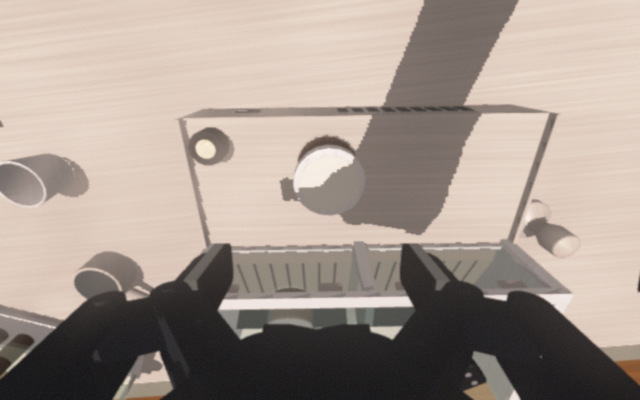

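The lid centre is at (329,180), against (328,182.5) predicted from my measured pose, so the jar position is confirmed to about 2 mm. Going down around it.

>>> {"method": "play_rows", "body": {
  "series": [-0.4,0,-0.1,3,-2,9,1,-0.4,0,-0.1,3,-2,9,1,-0.4,0,-0.1,2.5,-2,9,1,-0.3,0,-0.1,2,-2,9,1,0,0,0,0.5,0,1,1]
}}

```text
time_s: 8.25
ee_pos: [522.9, -99.6, 148.6]
orientation: [[0.094, 0.974, 0.208], [0.996, -0.093, -0.012], [0.007, 0.209, -0.978]]
wrist_force: [0.2, 0.0, -0.4]
width: 85.3
```

```bash
python3 - <<'E'
from h import *
from plant import robot
s=robot.read_state();show(s)
plan(s,case(-101,-37,84),Rt(12),7,1)
E
```

```text
t 8.25 case [-92.9 -32.2 148.6] q [-23.3  11.1  33.7 120.  -11.6  39.3 102. ] F [ 0.2  0.  -0.4] w 85.3 R [[1.0, -0.0, -0.01], [0.0, 0.98, -0.21], [0.01, 0.21, 0.98]]
rv [ 0.  -0.4  0. ] d [ -8.5  -4.  -64.6] per row 9.3 0.06
[0.01, -0.06, 0.0, -0.7, -3.1, 8.8, 1.0, 0.01, -0.06, 0.0, -0.7, -3.1, 8.8, 1.0, 0.01, -0.06, 0.0, -0.7, -3.1, 8.8, 1.0, 0.01, -0.06, 0.0, -0.7, -3.1, 8.8, 1.0, 0.01, -0.06, 0.0, -0.7, -3.1, 8.8, 1.0]
[0.01, -0.06, 0.0, -0.7, -3.0, 8.8, 1.0, 0.01, -0.06, 0.0, -0.7, -3.0, 8.8, 1.0]
```

>>> {"method": "play_rows", "body": {
  "series": [0,0,0,-2.5,-4,7,1,0,0,0,-2,-4,9,1,0,0,0,0,-3,9,1,0,0,0,0,-3,9,1,0,0,0,0,-3,9,1]
}}

```text
time_s: 8.75
ee_pos: [516.2, -103.4, 100.9]
orientation: [[0.093, 0.973, 0.211], [0.996, -0.093, -0.013], [0.007, 0.211, -0.978]]
wrist_force: [0.5, -0.3, -1.0]
width: 85.5
```

```bash
python3 - <<'E'
from h import *
from plant import robot
s=robot.read_state();show(s)
plan(s,case(-101,-37,83),Rt(12),3,1)
E
```

```text
t 8.75 case [-99.3 -36.6 100.9] q [-20.   15.   31.3 123.5 -17.   32.5 107.7] F [ 0.5 -0.3 -1. ] w 85.5 R [[1.0, -0.0, -0.01], [0.0, 0.98, -0.21], [0.01, 0.21, 0.98]]
rv [ 0.2 -0.4  0. ] d [ -1.8  -0.2 -17.9] per row 6.0 0.16
[0.06, -0.14, 0.02, -0.2, -1.8, 5.7, 1.0, 0.06, -0.14, 0.02, -0.1, -1.8, 5.7, 1.0, 0.06, -0.14, 0.02, -0.1, -1.8, 5.7, 1.0]
```

>>> {"method": "play_rows", "body": {
  "series": [0,0,0,0,-2,5.5,1,0,0,0,0,-2,5.5,1,0,0,0,0,-1.5,4,1,0,0,0,0,0,0,1,0,0,0,2,0,0,1]
}}

```text
time_s: 9.25
ee_pos: [512.8, -101.5, 81.9]
orientation: [[0.095, 0.974, 0.208], [0.995, -0.094, -0.013], [0.007, 0.208, -0.978]]
wrist_force: [1.1, -0.3, 0.5]
width: 85.3
```

>>> {"method": "play_rows", "body": {
  "series": [0,0,0,3,0,0,1,0,0,0,3,0,0,1,0,0,0,3,0,0,1,0,0,0,4,0,0,1,0,0,0,5,0,0,1]
}}

```text
time_s: 9.75
ee_pos: [515.8, -82.2, 83.4]
orientation: [[0.095, 0.973, 0.21], [0.995, -0.094, -0.013], [0.007, 0.211, -0.978]]
wrist_force: [0.2, -1.1, 1.9]
width: 85.4
```

```bash
python3 - <<'E'
from h import *
from plant import robot
s=robot.read_state();show(s)
E
```

```text
t 9.75 case [-101.7  -15.6   83.4] q [-21.8  16.4  30.4 125.  -18.1  29.8 106.1] F [ 0.2 -1.1  1.9] w 85.4 R [[1.0, -0.0, -0.01], [-0.0, 0.98, -0.21], [0.01, 0.21, 0.98]]
```

>>> {"method": "play_rows", "body": {
  "series": [0,0,0,6,0,0,1,0,0,0,7,0,0,1,0,0,0,7,0,0,1,0,0,0,7,0,0,1,0,0,0,7,0,0,1]
}}

```text
time_s: 10.25
ee_pos: [519.3, -44.8, 83.7]
orientation: [[0.094, 0.973, 0.21], [0.996, -0.094, -0.013], [0.007, 0.211, -0.978]]
wrist_force: [-0.2, -0.1, -0.2]
width: 85.4
```

>>> {"method": "play_rows", "body": {
  "series": [0,0,0,7,0,0,1,0,0,0,7,0,0,1,0,0,0,7,0,0,1,0,0,0,7,0,0,1,0,0,0,7,0,0,1]
}}

```text
time_s: 10.75
ee_pos: [522.7, -6.4, 83.8]
orientation: [[0.094, 0.973, 0.21], [0.996, -0.093, -0.012], [0.007, 0.21, -0.978]]
wrist_force: [0.0, -0.1, 0.2]
width: 85.5
```

```bash
python3 - <<'E'
from h import *
from plant import robot
import cv2
s=robot.read_state();show(s)
c=robot.snapshot("top")
# lid by brightness near expected place
q=P(c)@np.r_[case(-104,s and incase(s["ee_pos"])[1]-11,128),1];print("exp px",q[:2]/q[2])
cv2.imwrite("pics/top2.png",cv2.resize(cv2.convertScaleAbs(c["image"][160:280,240:420],alpha=1.5),None,fx=4,fy=4))
E
```

```text
t 10.75 case [-102.    60.5   83.8] q [-32.8  16.5  31.8 125.  -14.9  29.5  93.8] F [ 0.  -0.1  0.2] w 85.5 R [[1.0, -0.0, -0.01], [0.0, 0.98, -0.21], [0.01, 0.21, 0.98]]
exp px [316.61857656 234.57381732]
```

View pics/top2.png

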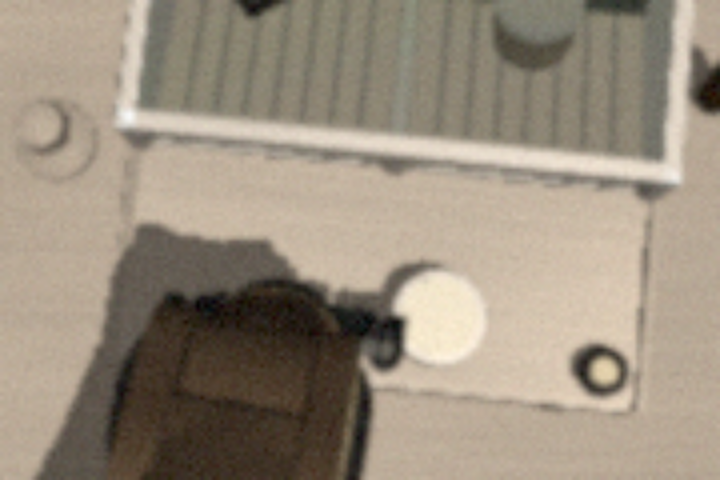

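The lid is still at its old pixel (350,239), and the gripper stands to the left of it with its right finger at about (336,245). So the jar has not moved. I'll check numerically where the finger really went.

```bash
python3 - <<'E'
from h import *
from plant import robot
import cv2
np.set_printoptions(precision=1,suppress=True)
s=robot.read_state();show(s)
T=robot.snapshot("top");S=robot.snapshot("side")
def blob(c,x,y,w,h):
    g=c["image"][y:y+h,x:x+w].min(2)
    n,l,st,ce=cv2.connectedComponentsWithStats((g>int(g.max())*.86).astype(np.uint8));i=1+np.argmax(st[1:,4]);return ce[i]+[x,y],st[i]
lt=blob(T,330,220,40,40);ls=blob(S,255,185,50,35);print(lt,ls)
print("lid tri",incase(tri(T,lt[0],S,ls[0])[0]), "prior lid side px",(281.4,200.5))
for z in(84,100,115): print("finger case",z,incase(plane(T,(336.2,245),z)))
for c,n in((T,"top"),(S,"side")):
    for p in (s["ee_pos"],s["ee_pos"]-45*s["orientation"][:,0]-15*s["orientation"][:,2]):
        q=P(c)@np.r_[p,1];print(n,q[:2]/q[2])
im=np.hstack([cv2.resize(cv2.convertScaleAbs(S["image"][130:270,230:350],alpha=1.3),None,fx=4,fy=4)])
cv2.imwrite("pics/side2.png",im)
E
```

```text
t 10.8 case [-102.    61.9   83.8] q [-32.9  16.5  31.7 124.9 -14.9  29.5  93.7] F [-0.2  2.  -0.3] w 85.6 R [[1.0, -0.0, -0.01], [0.0, 0.98, -0.21], [0.01, 0.21, 0.98]]
(array([350.3, 239.1]), array([  9,   8,  22,  23, 383], dtype=int32)) (array([281.4, 200.8]), array([ 13,   9,  27,  15, 307], dtype=int32))
lid tri [-105.3  -37.6  127.3] prior lid side px (281.4, 200.5)
finger case 84 [-123.2   -3.6   84. ]
finger case 100 [-123.9   -3.5  100. ]
finger case 115 [-124.7   -3.4  115. ]
top [312.7 234.5]
top [329.3 237.1]
side [282.9 191.5]
side [281.5 197.3]
```

View pics/side2.png

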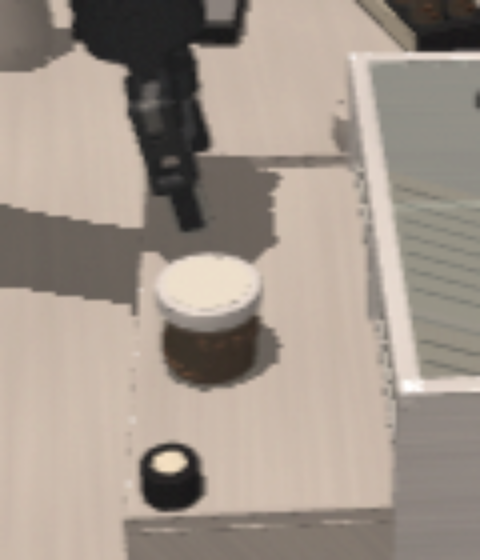

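The side view shows the finger's tip at pixel (279,187), about 10 rows higher than the reported TCP would put it. The wrist view's tip gap (columns 232 to 402) agrees: the open tips end about 45–50 mm short of the TCP, so they passed just over the lid. Before going lower I'll measure the real tip position at other openings.

>>> {"method": "play_rows", "body": {
  "series": [0,0,0,0,0,0,0.5,0,0,0,0,0,0,0.5,0,0,0,0,0,0,0.5,0,0,0,0,0,0,0.5,0,0,0,0,0,0,0.5]
}}

```text
time_s: 11.4
ee_pos: [522.6, -8.0, 83.9]
orientation: [[0.095, 0.973, 0.21], [0.995, -0.094, -0.013], [0.007, 0.211, -0.978]]
wrist_force: [-0.9, 0.7, -0.0]
width: 42.8
```

```bash
python3 - <<'E'
from h import *
from plant import robot
import cv2
np.set_printoptions(precision=1,suppress=True)
s=robot.read_state();show(s)
W=robot.snapshot("wrist");S=robot.snapshot("side")
cv2.imwrite("pics/w3.png",np.hstack([cv2.resize(W["image"][180:400,140:500],None,fx=1.1,fy=1.1),cv2.resize(S["image"][140:220,240:340],(400,320))[:242]]))
K=W["camera_matrix"];H=W["hand_eye"]
for b in(0,15,30,45):
    o=[]
    for sx in(-1,1):
        p=np.linalg.inv(H)@[sx*s["width"]/2,0,-b,1];q=K@p[:3];o.append((q[:2]/q[2]).round(0))
        p=s["ee_pos"]+s["orientation"]@[sx*s["width"]/2,0,-b];q=P(S)@np.r_[p,1];o.append(("side",(q[:2]/q[2]).round(0)))
    print(b,o)
E
```

```text
t 11.4 case [-102.    58.9   83.9] q [-32.6  16.5  31.8 125.  -14.9  29.5  93.9] F [-0.9  0.7 -0. ] w 42.8 R [[1.0, -0.0, -0.01], [-0.0, 0.98, -0.21], [0.01, 0.21, 0.98]]
0 [array([283., 224.]), ('side', array([283., 197.])), array([347., 224.]), ('side', array([283., 187.]))]
15 [array([281., 233.]), ('side', array([281., 192.])), array([350., 233.]), ('side', array([281., 183.]))]
30 [array([278., 243.]), ('side', array([280., 188.])), array([353., 243.]), ('side', array([280., 178.]))]
45 [array([274., 255.]), ('side', array([278., 183.])), array([356., 255.]), ('side', array([278., 173.]))]
```

View pics/w3.png

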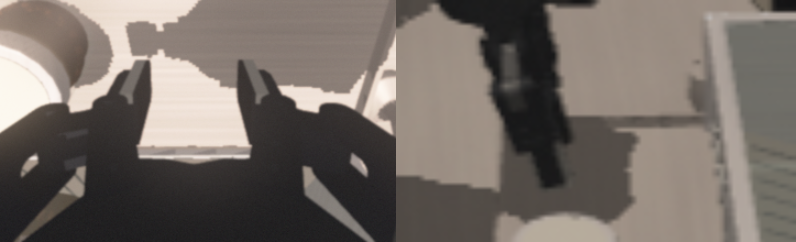

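The wrist tips are at (276,236) and (356,236), 80 px apart for an opening of 42.8 mm; the side tip is at about (278.5,186). Both put the real finger ends about 40 mm behind the reported TCP at half opening, and about 48 mm when open. I'll go back over the jar and straddle it with that offset, watching the force.

>>> {"method": "play_rows", "body": {
  "series": [0,0,0,0,1,-16,1,0,0,0,0,2,-14,1,0,0,0,-15,3,0,1,0,0,0,-20,3,0,1,0,0,0,-20,3,0,1]
}}

```text
time_s: 12.0
ee_pos: [522.8, -61.8, 116.3]
orientation: [[0.089, 0.974, 0.21], [0.996, -0.088, -0.011], [0.007, 0.21, -0.978]]
wrist_force: [-0.1, 0.5, 0.1]
width: 85.7
```

>>> {"method": "play_rows", "body": {
  "series": [0,0,0,-20,2,0,1,0,0,0,-12,0,0,1,0,0,0,-3,0,0,1,0,0,0,0,0,0,1,0,0,0,0,0,0,1]
}}

```text
time_s: 12.5
ee_pos: [521.6, -100.4, 116.9]
orientation: [[0.092, 0.973, 0.211], [0.996, -0.092, -0.013], [0.007, 0.211, -0.977]]
wrist_force: [0.3, -0.7, 0.3]
width: 85.8
```

```bash
python3 - <<'E'
from h import *
from plant import robot
s=robot.read_state();show(s)
plan(s,case(-92,-37,44),Rt(12),8,1)
E
```

```text
t 12.5 case [-94.1 -33.2 116.9] q [-22.8  14.1  34.  122.2 -16.   34.9 106.4] F [ 0.3 -0.7  0.3] w 85.8 R [[1.0, -0.0, -0.01], [0.0, 0.98, -0.21], [0.01, 0.21, 0.98]]
rv [ 0.2 -0.4  0.1] d [  1.7  -4.  -72.9] per row 9.1 0.06
[0.02, -0.06, 0.01, -0.5, -1.7, 9.0, 1.0, 0.02, -0.06, 0.01, -0.5, -1.7, 9.0, 1.0, 0.02, -0.06, 0.01, -0.5, -1.7, 9.0, 1.0, 0.02, -0.06, 0.01, -0.5, -1.7, 9.0, 1.0, 0.02, -0.06, 0.01, -0.5, -1.6, 9.0, 1.0]
[0.02, -0.06, 0.01, -0.5, -1.6, 9.0, 1.0, 0.02, -0.06, 0.01, -0.5, -1.6, 9.0, 1.0, 0.02, -0.06, 0.01, -0.5, -1.6, 9.0, 1.0]
```

>>> {"method": "play_rows", "body": {
  "series": [0,0,0,-3,-1,3,1,0,0,0,-1,-2,8,1,0,0,0,0,-2,8,1,0,0,0,0,-2,8,1,0,0,0,0,-1,6,1]
}}

```text
time_s: 13.0
ee_pos: [520.7, -101.5, 80.2]
orientation: [[0.088, 0.974, 0.211], [0.996, -0.088, -0.011], [0.008, 0.211, -0.977]]
wrist_force: [0.0, -0.4, -0.3]
width: 85.3
```

>>> {"method": "play_rows", "body": {
  "series": [0,0,0,0,-1,6,1,0,0,0,0,-1,6,1,0,0,0,0,-1,6,1,0,0,0,0,-1,5,1,0,0,0,0,0,2,1]
}}

```text
time_s: 13.5
ee_pos: [521.4, -101.4, 51.2]
orientation: [[0.088, 0.974, 0.208], [0.996, -0.088, -0.011], [0.007, 0.209, -0.978]]
wrist_force: [-0.0, -0.5, -0.3]
width: 85.4
```

```bash
python3 - <<'E'
from h import *
from plant import robot
s=robot.read_state();show(s)
E
```

```text
t 13.5 case [-94.3 -34.2  51.2] q [-16.7  20.7  27.9 125.  -24.6  26.5 114.7] F [-0.  -0.5 -0.3] w 85.4 R [[1.0, -0.01, -0.01], [0.01, 0.98, -0.21], [0.01, 0.21, 0.98]]
```

The TCP reads 51, below the shelf's 70, with no contact force, so the offset is real. A little lower, then push left.

>>> {"method": "play_rows", "body": {
  "series": [0,0,0,0,0,4,1,0,0,0,0,0,3,1,0,0,0,2,0,0,1,0,0,0,3,0,0,1,0,0,0,3,0,0,1]
}}

```text
time_s: 14.0
ee_pos: [524.1, -93.6, 44.1]
orientation: [[0.089, 0.974, 0.209], [0.996, -0.089, -0.012], [0.007, 0.209, -0.978]]
wrist_force: [-0.1, 0.2, -0.2]
width: 85.6
```

>>> {"method": "play_rows", "body": {
  "series": [0,0,0,3,0,0,1,0,0,0,4,0,0,1,0,0,0,5,0,0,1,0,0,0,5,0,0,1,0,0,0,5,0,0,1]
}}

```text
time_s: 14.5
ee_pos: [526.3, -69.9, 44.7]
orientation: [[0.089, 0.974, 0.21], [0.996, -0.089, -0.012], [0.007, 0.21, -0.978]]
wrist_force: [0.6, -0.6, 0.0]
width: 85.4
```

```bash
cat >> h.py <<'E'
def lid(T,S,x,y):  # lid centre in case axes from the expected case x,y
    r=[]
    for c in(T,S):
        q=P(c)@np.r_[case(x,y,128),1];u,v=(q[:2]/q[2]).astype(int);a=22
        g=c["image"][v-a:v+a,u-a:u+a].min(2)
        n,l,st,ce=cv2.connectedComponentsWithStats((g>int(g.max())*.84).astype(np.uint8));i=1+np.argmax(st[1:,4]);r.append(ce[i]+[u-a,v-a]);print(r[-1].round(1),st[i],incase(plane(c,r[-1],128)).round(1))
    print("lid tri",incase(tri(T,r[0],S,r[1])[0]).round(1))
E
python3 - <<'E'
from h import *
from plant import robot
s=robot.read_state();show(s)
lid(robot.snapshot("top"),robot.snapshot("side"),-105,incase(s["ee_pos"])[1]-11)
E
```

```text
t 14.5 case [-92.4  -2.3  44.7] q [-20.9  21.4  28.2 125.5 -24.6  25.2 110.8] F [ 0.6 -0.6  0. ] w 85.4 R [[1.0, -0.01, -0.01], [0.0, 0.98, -0.21], [0.01, 0.21, 0.98]]
[346.3 229.8] [22 12 12  8 44] [-83.8 -25.2 128. ]
[295.5 177.8] [ 29   0  15  15 119] [-68.4  57.4 128. ]
lid tri [-79.1 -23.5 180. ]
```

```bash
cat >> h.py <<'E'
def beans(S,x0=255,y0=165,w=75,h=75):
    im=S["image"][y0:y0+h,x0:x0+w].astype(int); m=((im[...,2]-im[...,0]>12)&(im.max(2)<110)).astype(np.uint8)
    n,l,st,ce=cv2.connectedComponentsWithStats(m)
    for i in range(1,n):
        if st[i,4]>25:
            p=ce[i]+[x0,y0]; print("brown",p.round(1),st[i,:]+[x0,y0,0,0,0],"case at z95",incase(plane(S,p,95)).round(1))
E
python3 - <<'E'
from h import *
import pickle,cv2
from plant import robot
d=pickle.load(open("c0.pkl","rb"));beans(d["side"]);print()
S=robot.snapshot("side");beans(S)
E
```

```text
brown [292.2 170.3] [267 169  50   4 113] case at z95 [-75.9 146.   95. ]
brown [281.8 217.5] [270 208  25  18 270] case at z95 [-104.2  -59.3   95. ]

brown [299.9 170. ] [284 169  33   3  77] case at z95 [-54.7 146.3  95. ]
brown [282.9 212.2] [270 203  25  18 144] case at z95 [-101.7  -39.3   95. ]
```

The jar is moving: its brown part shifted about 20 mm left, from row 217.5 to row 212. Continuing steadily.

>>> {"method": "play_rows", "body": {
  "series": [0,0,0,6,0,0,1,0,0,0,6,0,0,1,0,0,0,6,0,0,1,0,0,0,6,0,0,1,0,0,0,6,0,0,1]
}}

```text
time_s: 15.15
ee_pos: [529.2, -38.7, 44.9]
orientation: [[0.09, 0.974, 0.21], [0.996, -0.09, -0.012], [0.007, 0.21, -0.978]]
wrist_force: [0.3, -0.7, -0.3]
width: 85.4
```

>>> {"method": "play_rows", "body": {
  "series": [0,0,0,6,0,0,1,0,0,0,6,0,0,1,0,0,0,6,0,0,1,0,0,0,6,0,0,1,0,0,0,6,0,0,1]
}}

```text
time_s: 15.65
ee_pos: [532.0, -5.6, 45.1]
orientation: [[0.09, 0.974, 0.21], [0.996, -0.089, -0.012], [0.007, 0.21, -0.978]]
wrist_force: [0.1, -0.3, -0.8]
width: 85.0
```

```bash
python3 - <<'E'
from h import *
from plant import robot
s=robot.read_state();show(s);beans(robot.snapshot("side"))
E
```

```text
t 15.65 case [-92.9  62.2  45.1] q [-31.   21.8  30.6 125.4 -22.9  25.1 101.3] F [ 0.1 -0.3 -0.8] w 85.0 R [[1.0, -0.01, -0.01], [0.0, 0.98, -0.21], [0.01, 0.21, 0.98]]
brown [300.2 170.1] [286 169  31   4  79] case at z95 [-54. 146.  95.]
brown [281.9 196.7] [270 188  24  16 135] case at z95 [-104.2   23.5   95. ]
```

>>> {"method": "play_rows", "body": {
  "series": [0,0,0,6,0,0,1,0,0,0,6,0,0,1,0,0,0,6,0,0,1,0,0,0,6,0,0,1,0,0,0,5,0,0,1]
}}

```text
time_s: 16.2
ee_pos: [534.8, 26.4, 45.2]
orientation: [[0.089, 0.974, 0.209], [0.996, -0.089, -0.012], [0.007, 0.21, -0.978]]
wrist_force: [0.1, -0.1, -1.0]
width: 85.6
```

>>> {"method": "play_rows", "body": {
  "series": [0,0,0,4,0,0,1,0,0,0,2,0,0,1,0,0,0,0,0,0,1,0,0,0,-3,0,0,1,0,0,0,-4,0,0,1]
}}

```text
time_s: 16.7
ee_pos: [534.9, 27.2, 45.2]
orientation: [[0.087, 0.974, 0.21], [0.996, -0.086, -0.011], [0.008, 0.21, -0.978]]
wrist_force: [0.1, 0.7, 0.6]
width: 85.4
```

```bash
python3 - <<'E'
from h import *
from plant import robot
s=robot.read_state();show(s);beans(robot.snapshot("side"))
plan(s,case(-135,88,140),Rt(12),8,1)
E
```

```text
t 16.7 case [-93.1  95.1  45.2] q [-35.7  22.3  31.6 125.  -22.3  25.3  97. ] F [0.1 0.7 0.6] w 85.4 R [[1.0, -0.01, -0.01], [0.01, 0.98, -0.21], [0.01, 0.21, 0.98]]
brown [305.7 169.8] [297 168  20   4  47] case at z95 [-38.8 146.6  95. ]
brown [289.3 183.5] [286 179   8   9  40] case at z95 [-84.9  81.6  95. ]
brown [276.3 190. ] [271 184  17  12  59] case at z95 [-118.5   53.7   95. ]
rv [ 0.1 -0.5  0.4] d [-42.4  -3.   94.8] per row 13.0 0.09
[0.01, -0.07, 0.05, -0.7, -2.6, -12.7, 1.0, 0.01, -0.07, 0.05, -0.8, -2.6, -12.7, 1.0, 0.01, -0.07, 0.05, -0.8, -2.6, -12.7, 1.0, 0.01, -0.07, 0.05, -0.8, -2.6, -12.7, 1.0, 0.01, -0.07, 0.05, -0.8, -2.6, -12.7, 1.0]
[0.01, -0.07, 0.05, -0.8, -2.7, -12.7, 1.0, 0.01, -0.07, 0.05, -0.9, -2.7, -12.7, 1.0, 0.01, -0.07, 0.05, -0.9, -2.7, -12.7, 1.0]
```

The jar now stands in front of the left mouth, at about y 85. I'll lift clear, go behind it, close to a narrow cradle and tilt the tool forward.

>>> {"method": "play_rows", "body": {
  "series": [0,0,0,-1,2,-10,1,0,0,0,-1,2,-13,1,0,0,0,-1,2,-15,1,0,0,0,-1,2,-15,1,0,0,0,-1,0,-15,1]
}}

```text
time_s: 17.25
ee_pos: [526.7, 17.9, 116.5]
orientation: [[0.093, 0.974, 0.207], [0.996, -0.092, -0.014], [0.006, 0.207, -0.978]]
wrist_force: [1.0, 0.4, -0.2]
width: 85.6
```

>>> {"method": "play_rows", "body": {
  "series": [0,0,0,-1,-4,-13,1,0,0,0,-1,-8,-8,0.25,0,0,0,0,-13,0,0.25,0,0,0,0,-13,0,0.25,0,0,0,0,-10,0,0.25]
}}

```text
time_s: 17.75
ee_pos: [476.9, 18.2, 133.7]
orientation: [[0.098, 0.972, 0.214], [0.995, -0.098, -0.011], [0.01, 0.215, -0.977]]
wrist_force: [-0.3, 0.4, -0.3]
width: 28.2
```

```bash
python3 - <<'E'
from h import *
from plant import robot
s=robot.read_state();show(s);T=robot.snapshot("top");S=robot.snapshot("side");beans(S);lid(T,S,-105,85)
plan(s,case(-140,87,135),Rt(20),5,.25)
E
```

```text
t 17.75 case [-150.    80.6  133.7] q [-49.8   6.2  43.2 128.2  -3.6  35.1  79.8] F [-0.3  0.4 -0.3] w 28.2 R [[1.0, 0.0, -0.01], [-0.0, 0.98, -0.21], [0.01, 0.21, 0.98]]
brown [304.1 169.9] [293 169  24   3  57] case at z95 [-43.3 146.2  95. ]
brown [281.6 187.2] [271 179  23  17 233] case at z95 [-104.9   65.4   95. ]
[302.7 232.5] [ 11  13  22  21 300] [-102.4   85.8  128. ]
[282.9 172.4] [ 13  16  22  13 187] [-100.3   84.8  128. ]
lid tri [-101.4   86.   127.1]
rv [-7.6 -0.5 -0.3] d [10.6  5.4  1.3] per row 2.4 1.53
[-1.52, -0.1, -0.06, 1.3, 2.0, 0.2, 0.25, -1.52, -0.1, -0.06, 1.3, 2.0, 0.2, 0.25, -1.52, -0.1, -0.06, 1.3, 2.0, 0.3, 0.25, -1.52, -0.1, -0.06, 1.3, 2.0, 0.3, 0.25, -1.52, -0.1, -0.06, 1.3, 2.0, 0.4, 0.25]
```

```bash
python3 - <<'E'
from h import *
from plant import robot
s=robot.read_state()
plan(s,case(-145,86,50),Rt(20),10,.25)
E
```

```text
rv [-7.7 -0.5 -0.3] d [  6.2   4.7 -83.3] per row 8.4 0.77
[-0.77, -0.05, -0.03, 0.4, -1.2, 8.3, 0.25, -0.77, -0.05, -0.03, 0.4, -1.3, 8.2, 0.25, -0.77, -0.05, -0.03, 0.5, -1.4, 8.2, 0.25, -0.77, -0.05, -0.03, 0.5, -1.6, 8.2, 0.25, -0.77, -0.05, -0.03, 0.5, -1.7, 8.2, 0.25]
[-0.77, -0.05, -0.03, 0.5, -1.8, 8.2, 0.25, -0.77, -0.05, -0.03, 0.5, -1.9, 8.1, 0.25, -0.77, -0.05, -0.03, 0.5, -2.0, 8.1, 0.25, -0.77, -0.05, -0.03, 0.5, -2.1, 8.1, 0.25, -0.77, -0.05, -0.03, 0.5, -2.2, 8.1, 0.25]
```

>>> {"method": "play_rows", "body": {
  "series": [-0.8,0,0,0.7,-1.5,8,0.25,-0.8,0,0,0.7,-1.5,8,0.25,-0.8,0,0,0.7,-2,8,0.25,-0.8,0,0,0.7,-2,8,0.25,-0.8,0,0,0.5,-2,7,0.25]
}}

```text
time_s: 18.35
ee_pos: [483.0, 21.7, 96.5]
orientation: [[0.1, 0.952, 0.291], [0.995, -0.099, -0.015], [0.014, 0.291, -0.957]]
wrist_force: [0.3, -0.5, -1.2]
width: 21.7
```

>>> {"method": "play_rows", "body": {
  "series": [-0.8,0,0,0.5,-2,7,0.25,-0.8,0,0,0.5,-2,7,0.25,-0.8,0,0,0.5,-2,7,0.25,-0.5,0,0,0,-2,5,0.25,0,0,0,0,0,0,0.25]
}}

```text
time_s: 18.85
ee_pos: [487.4, 22.4, 70.0]
orientation: [[0.102, 0.934, 0.343], [0.995, -0.1, -0.022], [0.014, 0.343, -0.939]]
wrist_force: [0.8, 0.1, 0.5]
width: 21.0
```

```bash
python3 - <<'E'
from h import *
from plant import robot
s=robot.read_state();show(s);S=robot.snapshot("side");beans(S)
K=None
W=robot.snapshot("wrist");cv2.imwrite("pics/w4.png",np.hstack([cv2.resize(S["image"][140:230,245:345],(400,360)),cv2.resize(W["image"],(400,250),interpolation=3) if 0 else cv2.copyMakeBorder(cv2.resize(W["image"],(400,250)),0,110,0,0,0)]))
plan(s,case(-135,86.5,50),Rt(24),5,.25)
E
```

```text
t 18.85 case [-139.9   85.8   70. ] q [-45.4  12.4  37.3 137.  -12.   13.7  85.2] F [0.8 0.1 0.5] w 21.0 R [[1.0, 0.01, -0.01], [-0.01, 0.94, -0.34], [0.01, 0.34, 0.94]]
brown [304.1 169.9] [293 169  24   3  57] case at z95 [-43.3 146.2  95. ]
brown [281.3 187.1] [270 179  24  17 244] case at z95 [-105.6   66.1   95. ]
rv [-3.9 -0.6 -0.6] d [  5.    0.3 -20. ] per row 4.1 0.8
[-0.78, -0.12, -0.12, 0.1, -0.4, 4.1, 0.25, -0.78, -0.12, -0.12, 0.1, -0.5, 4.1, 0.25, -0.78, -0.12, -0.12, 0.1, -0.6, 4.1, 0.25, -0.78, -0.12, -0.12, 0.1, -0.6, 4.1, 0.25, -0.78, -0.12, -0.12, 0.1, -0.7, 4.1, 0.25]
```

View pics/w4.png

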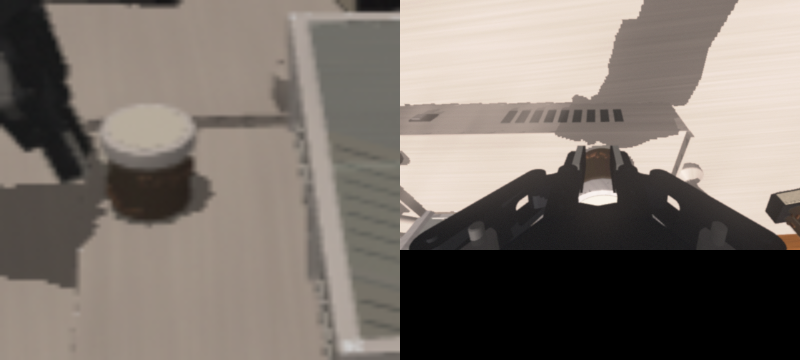

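The cradle is centred behind the jar, with its tips at about (263,185) in the side view, 6 px short of the jar. Joint 6 is down at 13.7°, so I'll reduce the tilt while lowering, push forward, and tilt more farther out.

```bash
python3 - <<'E'
from h import *
from plant import robot
s=robot.read_state()
plan(s,case(-147,86.5,52),Rt(12),4,.25)
E
```

```text
rv [ 8.1 -0.7 -0.5] d [ -7.6   1.4 -18.7] per row 5.0 2.05
[2.04, -0.17, -0.14, 0.1, -3.4, 3.7, 0.25, 2.04, -0.17, -0.14, 0.1, -3.3, 3.8, 0.25, 2.04, -0.17, -0.14, 0.1, -3.1, 4.0, 0.25, 2.04, -0.17, -0.14, 0.1, -3.0, 4.1, 0.25]
```

>>> {"method": "play_rows", "body": {
  "series": [2,-0.2,-0.1,0,-3.5,3.5,0.25,2,-0.2,-0.1,0,-3.5,3.5,0.25,2,-0.2,-0.1,0,-3,4,0.25,1.6,-0.2,-0.1,0,-2.5,4,0.25,0,0,0,0,0,0,0.25]
}}

```text
time_s: 19.45
ee_pos: [483.7, 23.6, 55.2]
orientation: [[0.099, 0.972, 0.215], [0.995, -0.097, -0.021], [0.001, 0.216, -0.976]]
wrist_force: [0.8, 0.0, 0.0]
width: 21.3
```

```bash
python3 - <<'E'
from h import *
from plant import robot
s=robot.read_state();show(s);beans(robot.snapshot("side"))
plan(s,case(-100,87,51),Rt(14),8,.25)
E
```

```text
t 19.45 case [-143.8   86.6   55.2] q [-39.6  16.5  33.3 131.4 -15.4  23.2  89.4] F [0.8 0.  0. ] w 21.3 R [[1.0, 0.0, -0.0], [-0.0, 0.98, -0.22], [-0.0, 0.22, 0.98]]
brown [304.1 169.9] [293 169  24   3  57] case at z95 [-43.3 146.2  95. ]
brown [281.6 187.1] [271 179  23  17 245] case at z95 [-104.8   65.8   95. ]
rv [-1.5  0.  -0.2] d [43.6 -3.8 -4.2] per row 5.5 0.19
[-0.19, 0.0, -0.02, 0.1, 5.2, 1.7, 0.25, -0.19, 0.0, -0.02, 0.1, 5.2, 1.7, 0.25, -0.19, 0.0, -0.02, 0.1, 5.2, 1.7, 0.25, -0.19, 0.0, -0.02, 0.1, 5.2, 1.7, 0.25, -0.19, 0.0, -0.02, 0.1, 5.2, 1.8, 0.25]
[-0.19, 0.0, -0.02, 0.1, 5.2, 1.8, 0.25, -0.19, 0.0, -0.02, 0.1, 5.2, 1.8, 0.25, -0.19, 0.0, -0.02, 0.0, 5.2, 1.8, 0.25]
```

>>> {"method": "play_rows", "body": {
  "series": [0,0,0,0,3,1.2,0.25,0,0,0,0,3,1,0.25,0,0,0,0,4,1.2,0.25,0,0,0,0,4,1.2,0.25,0,0,0,0,5,1.4,0.25]
}}

```text
time_s: 20.0
ee_pos: [503.5, 21.8, 54.1]
orientation: [[0.098, 0.971, 0.216], [0.995, -0.096, -0.02], [0.002, 0.217, -0.976]]
wrist_force: [-1.7, 0.6, 1.0]
width: 21.2
```

>>> {"method": "play_rows", "body": {
  "series": [-0.2,0,0,0,5,1.2,0.25,-0.2,0,0,0,5,1.2,0.25,-0.2,0,0,0,5,1.2,0.25,-0.2,0,0,0,5,1.2,0.25,-0.2,0,0,0,5,1.2,0.25]
}}

```text
time_s: 20.5
ee_pos: [531.4, 18.8, 53.7]
orientation: [[0.099, 0.967, 0.234], [0.995, -0.096, -0.022], [0.002, 0.235, -0.972]]
wrist_force: [-1.0, -0.4, 1.9]
width: 21.3
```

```bash
python3 - <<'E'
from h import *
from plant import robot
s=robot.read_state();show(s);S=robot.snapshot("side");beans(S);lid(robot.snapshot("top"),S,-75,86)
E
```

```text
t 20.5 case [-95.9  86.4  53.7] q [-35.1  20.2  30.6 126.4 -18.3  23.7  93.1] F [-1.  -0.4  1.9] w 21.3 R [[1.0, 0.0, -0.0], [-0.0, 0.97, -0.23], [0.0, 0.23, 0.97]]
brown [296.8 187.3] [287 176  22  20 246] case at z95 [-65.8  62.6  95. ]
[304.9 217.5] [ 12   9  23  22 345] [-63.2  84.6 128. ]
[298.  172.2] [ 17  17  22  13 207] [-61.4  83.7 128. ]
lid tri [-62.3  84.7 127.2]
```

>>> {"method": "play_rows", "body": {
  "series": [-0.5,0,0,0,6,1.3,0.25,-0.6,0,0,0,6,1.4,0.25,-0.6,0,0,0,6,1.4,0.25,-0.6,0,0,0,6,1.5,0.25,-0.6,0,0,0,6,1.5,0.25]
}}

```text
time_s: 21.1
ee_pos: [564.3, 15.5, 54.3]
orientation: [[0.099, 0.953, 0.286], [0.995, -0.095, -0.027], [0.001, 0.288, -0.958]]
wrist_force: [-0.4, 0.3, -0.6]
width: 21.4
```

```bash
python3 - <<'E'
from h import *
from plant import robot
s=robot.read_state();show(s);S=robot.snapshot("side");beans(S);lid(robot.snapshot("top"),S,-35,86)
E
```

```text
t 21.1 case [-62.8  86.3  54.3] q [-33.3  21.7  29.2 124.9 -19.6  20.6  94.5] F [-0.4  0.3 -0.6] w 21.4 R [[1.0, 0.0, -0.0], [-0.0, 0.96, -0.29], [0.0, 0.29, 0.96]]
brown [308.4 187.1] [299 179  23  16 238] case at z95 [-35.6  62.2  95. ]
[305.5 202. ] [  0   5  44  29 543] [-22.9  87.5 128. ]
[315.9 171.6] [ 13   0  31  44 414] [-14.8  84.1 128. ]
lid tri [-18.6  87.9 124.9]
```

>>> {"method": "play_rows", "body": {
  "series": [-0.9,0,0,0,5.5,1.4,0.25,-0.9,0,0,0,5.5,1.5,0.25,-0.9,0,0,0,5.5,1.6,0.25,-0.9,0,0,0,5.5,1.7,0.25,-0.9,0,0,0,5.5,1.8,0.25]
}}

```text
time_s: 21.7
ee_pos: [594.4, 12.4, 55.5]
orientation: [[0.099, 0.926, 0.365], [0.995, -0.092, -0.035], [0.001, 0.367, -0.93]]
wrist_force: [-1.0, -0.4, -1.3]
width: 21.5
```

```bash
python3 - <<'E'
from h import *
from plant import robot
s=robot.read_state();show(s);S=robot.snapshot("side");beans(S)
E
```

```text
t 21.7 case [-32.5  86.1  55.5] q [-31.6  22.5  27.2 125.2 -21.2  14.4  95.9] F [-1.  -0.4 -1.3] w 21.5 R [[1.0, 0.0, -0.0], [-0.0, 0.93, -0.37], [-0.0, 0.37, 0.93]]
brown [314.9 187. ] [308 179  15  16 155] case at z95 [-18.6  61.8  95. ]
```

>>> {"method": "play_rows", "body": {
  "series": [-0.2,0,0,0,5,1.9,0.25,-0.2,0,0,0,5,1.9,0.25,-0.4,0,0,0,5,1.9,0.25,-0.5,0,0,0,5,1.9,0.25,-0.5,0,0,0,5,1.9,0.25]
}}

```text
time_s: 22.25
ee_pos: [624.4, 9.5, 56.7]
orientation: [[0.099, 0.912, 0.398], [0.995, -0.091, -0.039], [0.001, 0.4, -0.916]]
wrist_force: [-0.4, 0.2, -0.9]
width: 21.2
```

```bash
python3 - <<'E'
from h import *
from plant import robot
s=robot.read_state();show(s);S=robot.snapshot("side");beans(S)
E
```

```text
t 22.25 case [-2.3 86.1 56.7] q [-29.3  24.1  25.4 123.  -22.2  12.7  97.1] F [-0.4  0.2 -0.9] w 21.2 R [[1.0, 0.0, -0.0], [-0.0, 0.92, -0.4], [-0.0, 0.4, 0.92]]
```

>>> {"method": "play_rows", "body": {
  "series": [-0.4,0,0,0,4,1.6,0.25,-0.4,0,0,0,4,1.6,0.25,-0.4,0,0,0,4,1.6,0.25,-0.4,0,0,0,2,0.8,0.25,0,0,0,0,0,0,0.25]
}}

```text
time_s: 22.8
ee_pos: [642.1, 7.6, 57.8]
orientation: [[0.099, 0.898, 0.428], [0.995, -0.09, -0.042], [0.001, 0.43, -0.903]]
wrist_force: [-0.0, -0.3, 0.2]
width: 21.3
```

```bash
python3 - <<'E'
from h import *
from plant import robot
import cv2
s=robot.read_state();show(s);T=robot.snapshot("top")
q=P(T)@np.r_[case(103,87,41+54),1];print("stored lid px exp",q[:2]/q[2]); q=P(T)@np.r_[case(103,-87,41+54),1];print(q[:2]/q[2])
g=T["image"][125:200,275:345].mean(2)
for r in range(130,200,6): print(r,T["image"][r,286:336:3].mean(1).astype(int))
cv2.imwrite("pics/top3.png",T["image"])
E
```

```text
t 22.8 case [15.5 85.9 57.8] q [-28.   24.9  24.2 122.2 -22.9  10.6  97.9] F [-0.  -0.3  0.2] w 21.3 R [[1.0, 0.0, -0.0], [-0.0, 0.9, -0.43], [-0.0, 0.43, 0.9]]
stored lid px exp [311.64351665 158.49373738]
[375.26103568 164.85996571]
130 [ 97  99  97 109 108 109 111 111 112 112 110 109 109 107 103 102 113]
136 [77 76 79 75 77 73 75 73 76 72 72 74 75 80 75 79 84]
142 [74 79 77 74 77 77 79 78 74 57 25 78 78 80 73 79 76]
148 [39 32 40 39 37 35 11 22 36 44 43 26 68 62 66 70 75]
154 [85 84 76 70 11 38 15 26 44 26 14 21 64 41 33 32 39]
160 [87 84 77 85 60 13 26 16 54 82 86 80 66 78 88 86 78]
166 [85 79 86 85 75 83 64 44 49 52 52 50 71 74 87 82 87]
172 [86 75 87 82 83 82 76 90 71 79 83 86 83 77 87 77 83]
178 [86 82 90 76 85 79 83 87 81 89 78 86 84 88 89 77 86]
184 [74 85 87 79 87 75 88 83 81 87 77 91 80 83 87 78 92]
190 [138 138 134 135 127 121 116 104  99  96  87  86  78  86  87  84  86]
196 [ 80  44  26  57  23  31  92 110  82  86 110 127 133 138 144 147 146]
```

The top view shows dark glass at row 166, columns 307–320, in the left bay, where the stored lid should be (311,158). The force is near zero, so the jar has glided down. Drawing back now.

>>> {"method": "play_rows", "body": {
  "series": [0.2,0,0,0,-5,-2.3,0.25,0.3,0,0,0,-7,-3.2,0.25,0.5,0,0,0,-9,-4,0.25,0.5,0,0,0,-9,-4,0.25,0.5,0,0,0,-9,-4,0.25]
}}

```text
time_s: 23.35
ee_pos: [595.8, 12.0, 57.2]
orientation: [[0.099, 0.914, 0.393], [0.995, -0.092, -0.038], [0.001, 0.395, -0.919]]
wrist_force: [-0.7, 0.5, -0.0]
width: 21.3
```

>>> {"method": "play_rows", "body": {
  "series": [0.8,0,0,0,-10,-4,0.25,0.8,0,0,0,-10,-4,0.25,0.8,0,0,0,-10,-4,0.25,0.8,0,0,0,-10,-4,0.25,0.8,0,0,0,-6,-4,0.25]
}}

```text
time_s: 23.85
ee_pos: [540.2, 17.8, 58.8]
orientation: [[0.099, 0.942, 0.322], [0.995, -0.094, -0.03], [0.002, 0.323, -0.946]]
wrist_force: [0.2, 0.2, -0.0]
width: 21.2
```

>>> {"method": "play_rows", "body": {
  "series": [1,0,0,0,-5,-12,0.25,1,0,0,0,-5,-15,0.25,1,0,0,0,-5,-15,0.25,1,0,0,0,-5,-15,0.25,0,0,0,0,0,0,0.25]
}}

```text
time_s: 24.35
ee_pos: [501.3, 21.1, 109.5]
orientation: [[0.1, 0.963, 0.249], [0.995, -0.097, -0.024], [0.001, 0.25, -0.968]]
wrist_force: [0.5, 0.5, 0.1]
width: 21.5
```

```bash
python3 - <<'E'
from h import *
from plant import robot
import cv2
s=robot.read_state();show(s);T=robot.snapshot("top");S=robot.snapshot("side");beans(S)
a=cv2.resize(cv2.convertScaleAbs(T["image"][115:270,250:445],alpha=1.4),(400,318));b=cv2.resize(cv2.convertScaleAbs(S["image"][135:290,250:420],alpha=1.2),(400,365))
cv2.imwrite("pics/final.png",np.hstack([cv2.copyMakeBorder(a,0,47,0,0,0),b]))
E
```

```text
t 24.35 case [-126.    85.8  109.5] q [-48.1  11.3  42.3 128.5  -9.   29.2  84.3] F [0.5 0.5 0.1] w 21.5 R [[1.0, 0.0, -0.0], [-0.0, 0.97, -0.25], [-0.0, 0.25, 0.97]]
brown [299.2 170.1] [283 169  34   5  80] case at z95 [-56.6 146.1  95. ]
```

View pics/final.png

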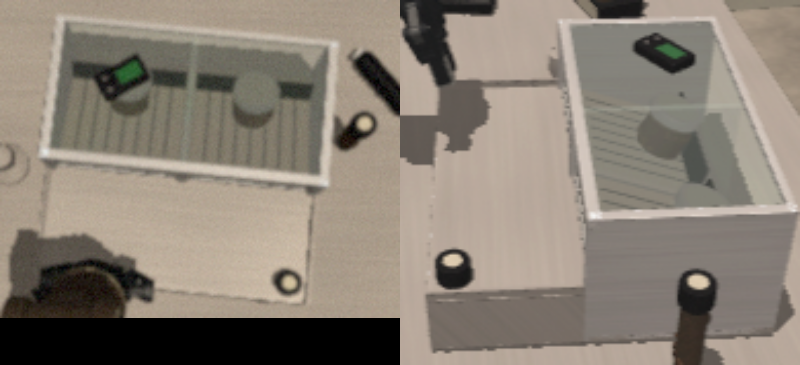

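The final picture shows the jar in the left bay, level with the stored jar at the stop. The shelf is empty, and the logger, cap, tube and stored jar are where they were. One more half second for everything to settle, then I'll hand in.

>>> {"method": "play_rows", "body": {
  "series": [0,0,0,0,0,-5,0.25,0,0,0,0,0,-5,0.25,0,0,0,0,0,0,0.25,0,0,0,0,0,0,0.25,0,0,0,0,0,0,0.25]
}}

```text
time_s: 24.95
ee_pos: [497.9, 20.9, 116.9]
orientation: [[0.1, 0.964, 0.247], [0.995, -0.096, -0.026], [-0.002, 0.248, -0.969]]
wrist_force: [0.1, -0.5, -0.1]
width: 21.4
```

```bash
python3 - <<'E'
from h import *
from plant import robot
import pickle
s=robot.read_state();show(s);d=pickle.load(open("c0.pkl","rb"));T=robot.snapshot("top")
for n,(x,y,w,h) in dict(stock=(362,145,28,36),logger=(295,140,30,26),cap=(380,242,22,22),tube=(412,165,26,26),tamper=(240,178,26,26),cup=(455,228,36,32),porta=(415,130,70,75),rightflapline=(345,196,60,12)).items():
    print(n,np.abs(T["image"][y:y+h,x:x+w].astype(int)-d["top"]["image"][y:y+h,x:x+w]).mean().round(1))
print(robot.sign_off())
E
```

```text
t 24.95 case [-129.3   85.3  116.9] q [-49.5  10.1  43.2 128.4  -7.   30.4  82.4] F [ 0.1 -0.5 -0.1] w 21.4 R [[1.0, 0.0, 0.0], [-0.0, 0.97, -0.25], [-0.0, 0.25, 0.97]]
stock 3.9
logger 6.8
cap 4.8
tube 4.6
tamper 4.5
cup 4.5
porta 4.6
rightflapline 5.0
the job is handed in; nothing more can be done
None
```

The jar is loaded in the left bay and resting at the stop, level with the stored jar. I slid it left along the shelf with the open fingers, pushed it in through the flap with a narrow finger cradle, then drew back. The job was handed in at about 25 s.

**Last checks:**
- **Forces:** the wrist force was near zero after drawing back, and it never read above about 3 N.
- **Surroundings:** comparing the top view before and after, the stored jar, cap, tube, tamper, cup and portafilter differ only at noise level. The logger's patch differs a little more, because the jar now lies under it.
- **Flap:** I only inferred that it shut. Nothing was left under it, but I did not see it closed directly.

**What went wrong or disagreed:**
- **Finger length:** the finger ends are really about 40–48 mm short of the reported TCP. My first sideways pass therefore went just above the lid without moving the jar. I measured the offset in two views and redid the pass.
- **Joint 3:** my first path drove it to 76°, close to its 82.6° limit, so I took a detour.

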